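Fit a grinding disc and its snap ring on a glass-cutting spindle

ROBOT

A 6-joint arm with a two-finger parallel gripper is mounted at the origin on the work surface. World frame = base frame: x ahead of the robot, y to its left, z up, the work surface at z = 0. Lengths are in m, angles in rad, forces in N, time in s.
With the tool pointing down it reaches from about 0.275 to 0.825 m from the base axis. Payload 5.2 kg.
Tool frame: the origin (TCP) lies where the fingers leave the gripper's body, on its centre line; the fingertips stand 84 mm ahead of it and the grasp point (between the pads) lies 65 mm ahead of it (robot.tip_extent is the distance from the TCP to the fingertips, in m); z points along the fingers, x is the direction in which the jaws open and shut, and the axes are right-handed (so a half turn about z gives the same grasp; the last joint's range is limited). The gripper opens to 93 mm and grips with 3 to 60 N. Pads are 15 mm wide; open, the fingers measure 128 mm over their backs; the gripper's body (75 mm by 188 mm) begins 65 mm behind the grasp point.
Start: joints at [1.066, 0.259, 1.535, -0, 1.348, -0.203], TCP at [0.163, 0.525, 0.303] pointing down, gripper open.
Joint ranges: [-3.14, 3.14], [-0.91, 2.08], [0.19, 2.58], [-1.22, 4.36], [0.22, 2.71], [-3.12, 3.12]. Speed limits (rad/s): [2.57, 2.57, 3.14, 3.14, 3.14, 3.14].

INTERFACE

Orientations are given as [roll, pitch, yaw] about the fixed x, y, z axes, in that order (R = Rz(yaw) Ry(pitch) Rx(roll)).
In Python, from plant import robot, vision gives the robot as it stands.
- The arm moves only by the tool carry_out, never from a script. Its argument "rows" is a list of rows, each a list of 7 numbers: the shift along the tool's x, y, z in m, then the turn, a rotation vector about the tool's x, y, z in rad, then the finger opening in m, from 0 to 0.093. In form: [[dx, dy, dz, wx, wy, wz, grip], ...]. A call has 1 to 8 rows; each row shifts and turns the pose as measured when the row begins, along the tool's axes as they then stand; what a row does not reach is not made up. A row lasts 1/10 s, in which the tool goes at most 50 mm and 8.59 degrees, less where a joint would pass 70% of its speed; a pose out of reach is approached as far as the arm can. A call is refused whole if a number of a shift passes 0.05 or a number of a turn 0.15, either way. A call with a gripper value outside its range is refused whole. The fingers move at their own pace and stop on an object; the grip force is fixed at half the most. Time passes only in rows, so rows that do not move let the fingers close. It gives the time, the measured TCP pose, the force and the opening at its end, in the units of the state.
- robot.state(): the state, without advancing time (a new reading comes with each control period).
- vision.camera(name): name is "scene" or "side" or "wrist"; returns a dict with "pixels" (384x512x3 uint8, red, green, blue), "fx", "fy", "cx", "cy" (pixels), "distortion" ([k1, k2, p1, p2, k3] as OpenCV has them; the pictures are not rectified), "world_to_cam" (4x4, takes a point from world to camera coordinates). Camera axes: x right, y up, looking along -z (the intrinsics and any distortion apply to the point x, -y, -z); pixel columns grow to the right and rows downward; lengths in m; the calibration is good to about 2 mm. A picture is of the moment at which its call begins. There is no depth.
- robot.close_job(): hands the job in, once; it reports no verdict.
The state is a dict: "time": time; "joint_positions": joint angles; "joint_velocities": joint speeds; "joint_efforts": joint torques, N m; "tcp_pos": TCP position; "ee_rot": TCP orientation; "contact_force": force on the tool from outside, world axes, zero at the start; "moment": the same for the moment, N m; "opening": opening from 0.0 (shut) to 1.0 (fully open).
Only numpy, scipy, OpenCV 4.12 (cv2) and the standard library are available. Lean on these libraries where they do the work, as an engineer would, in place of code of your own. Each camera call takes 0.05 s, during which the arm holds its last target. There are 200 camera calls.

TASK

Take the flat grinding disc off its wooden stand by its outer rim only, never touching its dark faces, slip it over the upright spindle shaft and let it lie flat on the flange. Then pick up the ring pliers by squeezing both handles fully so that the snap ring on their tips spreads, bring the spread ring over the shaft and lower it level to the groove just above the disc. Finish there, still holding: keep the pliers squeezed and the ring spread at the groove without pressing down hard, and leave the tumbler, bowl, brush and can alone.

Things in the scene. Friction and masses are not known exactly. Their poses are not given: they have to be found in the camera images.
- disc_center (a point): Centre (half-way up) of the loose grinding disc: a flat ring 62 mm across, 6 mm thick, bore 35 mm, about 0.12 kg; z is its axis. Its bright outer rim, 4 mm wide, may be touched; the dark web inside it is the face that fingers must not touch. It lies flat on top of disc_stand.
- disc_stand: Fixed round wooden stand of the disc, standing on the table: a post 40 mm across and 40 mm high on a foot 68 mm across and 6 mm high, so the disc's rim overhangs freely all round. Origin under its centre.
- flange_top (a point): Point on the axis of the fixed upright spindle where the disc's underside must lie: top of the round neck, 48 mm across, 75 mm above the table. Below it is a square housing, 110 x 110 mm and 42 mm high. z is up.
- spindle_groove (a point): Point on the spindle's axis half-way up the ring groove, 11 mm above flange_top (86 mm above the table). The shaft is 32 mm across; the groove is 27 mm across and 10 mm high, from the top of the seated disc upwards. z is up.
- shaft_top (a point): Point on the spindle's axis at the very top of the shaft, 104 mm above the table. The head above the groove is 32 mm across and 13 mm high; a chamfer over its last 5 mm narrows it to 22 mm.
- pliers_grip (a point): Midway between the two black rubber handles of the loose ring pliers, half-way up, 42 mm above the table at rest: squeeze here along y. x runs level from the handles to the ring, z up. Each handle is 14 mm high, 10 mm wide, 82 mm long; over both 57 mm here at rest (wider behind), 30 mm with parallel faces when squeezed to the stop. Pliers about 0.23 kg, pivot 65 mm ahead.
- rack: Fixed wooden rack on which the pliers lie level and loose: two crossbars, tops 34 mm above the table, one under the pivot, one under the handle ends, on a base 8 mm high. Between the bars 96 mm are free along the handles, with pliers_grip about 35 mm from the rear bar and 61 mm from the front one. Origin on the table under the pivot; x as for the pliers.
- ring_eye (a point): Point fixed in the pliers (axes as pliers_grip), 154 mm ahead of it and 9.5 mm lower: middle of the fully spread ring's opening and of its thickness. The open-ended steel ring, 3 mm thick, 5 mm wide, is permanently hooked under the jaw tips; 31 mm inside at rest (does not pass the shaft), about 37 mm free when spread. On squeezing, the pliers shift 0 to 2 mm along x in the fingers.
- lever_a (a joint): How far the pliers are squeezed: turn of each handle about the pivot, rad. 0 at rest (ring closed), 0.21 at the stop (ring fully spread), up to 0.24 under a firm grip. A spring opens them; about 4 N on the handles squeezes them fully, and at the stop a firmer grip does no harm.
- tumbler: bystander: loose glass tumbler, 72 mm across, 85 mm high; origin under its centre
- glass_bowl: bystander: loose glass bowl, 100 mm across, 50 mm high; origin under its centre
- brush: bystander: loose hand brush lying on the table near the robot; origin under its middle, its handle along its own x
- polish_can: bystander: loose closed can, 54 mm across, 70 mm high; origin under its centre
There are look-alikes about, which are no part of the job. What is shaped like the part that bears disc_center but pink is not meant.

How it is judged:
On the way, in this order (a step that is already met when the one before it is completed fails the run):
1. the disc lies flat on the flange, over the shaft, let go (horizontal distance between disc_center and spindle_groove below 0.004 m and z of disc_center in the frame of spindle_groove below -0.006 m and angle between disc_center's own z axis and vertical below 0.08 rad and contact force between the fingers and disc below 0.3 N), for 0.2 s.
2. the ring is held spread in the air over the shaft (value of joint lever_a above 0.17 rad and horizontal distance between ring_eye and spindle_groove below 0.02 m and z of ring_eye in the frame of spindle_groove above 0.012 m and contact force between the fingers and pliers above 2 N), for 0.1 s.
At the end, for the whole second after the job is handed in: Pliers still held and squeezed (0.17 rad or more), level to 7 degrees, still; ring eye within 4.5 mm of the shaft axis and of mid groove height, pressing spindle and disc under 8 N each; disc flat on the flange (4 mm of the axis, 2 mm in height), not touched by the fingers (all of step 1 and value of joint lever_a above 0.17 rad and contact force between the fingers and pliers above 2 N and horizontal distance between ring_eye and spindle_groove below 0.0045 m and z of ring_eye in the frame of spindle_groove between -0.0045 and 0.0045 m and angle between ring_eye's own z axis and vertical below 0.12 rad and linear speed of pliers below 0.03 m/s and contact force between pliers and disc below 8 N and contact force between pliers and spindle below 8 N); the arm keeps its last pose, push and grip.
It fails at once if the fingers touch the dark faces of the disc (contact force between the fingers and disc_web above 0.5 N).
It fails at once if a bystander is disturbed (distance of any of tumbler, glass_bowl, brush, polish_can from where it was at the start of the episode above 0.03 m).
It also fails if it takes over 53 s, if anything falls off the work surface, if the arm or the gripper's body presses on something with over 40 N, if the wrist force passes 120 N, or if a joint passes its speed limit or range.

## Working session

There is one attempt and no reset: what is moved stays moved. The work goes in short steps, Python scripts to look and compute and a tool call to move; the robot and the scene stay as the last step left them, time stands still between calls to the robot, and variables do not carry over. Pictures are saved under pics/ and viewed, about 8 in all and at most 12, crops included, and the job is handed in when it is done.

Besides the shell and the picture viewer there is one more tool, called after ">>>" by a JSON object that holds its "method" and its "body". carry_out: Moves the arm, as the interface text tells. Its arguments: {"type":"object","properties":{"rows":{"type":"array"}},"required":["rows"]}

```bash
ls; mkdir -p pics; cat > h.py <<'E'
import numpy as np, cv2
from plant import robot, vision
def cam(n): return vision.camera(n)
def K(c): return np.array([[c['fx'],0,c['cx']],[0,c['fy'],c['cy']],[0,0,1.]]), np.array(c['distortion'],float)
def ray(c,uv):
    k,d=K(c); p=cv2.undistortPoints(np.array(uv,float).reshape(-1,1,2),k,d).reshape(-1,2)
    T=np.array(c['world_to_cam']); R=T[:3,:3]; o=-R.T@T[:3,3]
    v=np.c_[p[:,0],-p[:,1],-np.ones(len(p))]@R
    return o,v/np.linalg.norm(v,axis=1)[:,None]
def plane(c,uv,z):
    o,v=ray(c,uv); return o+v*((z-o[2])/v[:,2])[:,None]
def proj(c,P):
    k,d=K(c); T=np.array(c['world_to_cam']); q=np.atleast_2d(P)@T[:3,:3].T+T[:3,3]
    q=q*[1,-1,-1]; return cv2.projectPoints(q.reshape(-1,1,3),np.zeros(3),np.zeros(3),k,d)[0].reshape(-1,2)
def save(c,f,box=None,s=1):
    im=c['pixels'][:,:,::-1]
    if box: im=im[box[1]:box[3],box[0]:box[2]]
    cv2.imwrite('pics/'+f,cv2.resize(im,None,fx=s,fy=s,interpolation=cv2.INTER_CUBIC))
E
python3 - <<'E'
from h import *
import pickle
C={n:cam(n) for n in('scene','side','wrist')}
pickle.dump(C,open('c0.pkl','wb'))
for n in('scene','side'): save(C[n],n+'0.png',None,1.5)
save(C['wrist'],'wrist0.png')
for n in C: print(n,C[n]['fx'],C[n]['distortion'],ray(C[n],[[256,192]]))
print(robot.state())
E
```

```text
pics
scene 485.13624462928874 [-0.14220432  0.          0.          0.          0.        ] (array([ 1.10236453, -0.84407325,  0.72858755]), array([[-0.43033867,  0.72364736, -0.53957681]]))
side 452.2089933225651 [-0.12033523  0.          0.          0.          0.        ] (array([ 0.55856719, -0.92531827,  1.01040765]), array([[ 0.01044849,  0.72745877, -0.68607184]]))
wrist 288.10999377501827 [-0.06756676  0.          0.          0.          0.        ] (array([0.08489487, 0.55075417, 0.38332302]), array([[ 0.27647739, -0.09907968, -0.9558993 ]]))
{'time': 0.15, 'joint_positions': array([ 1.06618176e+00,  2.59175657e-01,  1.53582355e+00, -1.54194924e-05,
        1.34800684e+00, -2.02818954e-01]), 'joint_velocities': array([-0.00232123, -0.00158411, -0.00282397, -0.00010023, -0.00034098,
        0.00083231]), 'joint_efforts': array([ 2.94338999e-03, -4.37637126e+01, -2.84234905e+01,  7.20217754e-02,
        3.77919024e-02, -2.81621425e-05]), 'tcp_pos': array([0.1633211 , 0.52487354, 0.30211184]), 'ee_rot': array([-3.14132268e+00,  1.38744665e-03,  1.26900432e+00]), 'contact_force': array([ 0.10508479,  0.59926852, -0.03999306]), 'moment': array([ 0.0129063 , -0.00131963,  0.00387489]), 'opening': 1.001871195065341}
```

View pics/scene0.png

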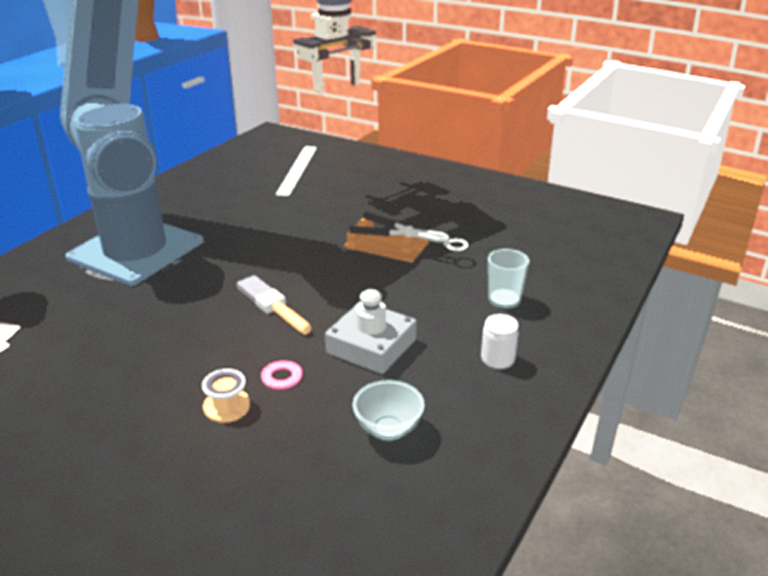

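View pics/side0.png

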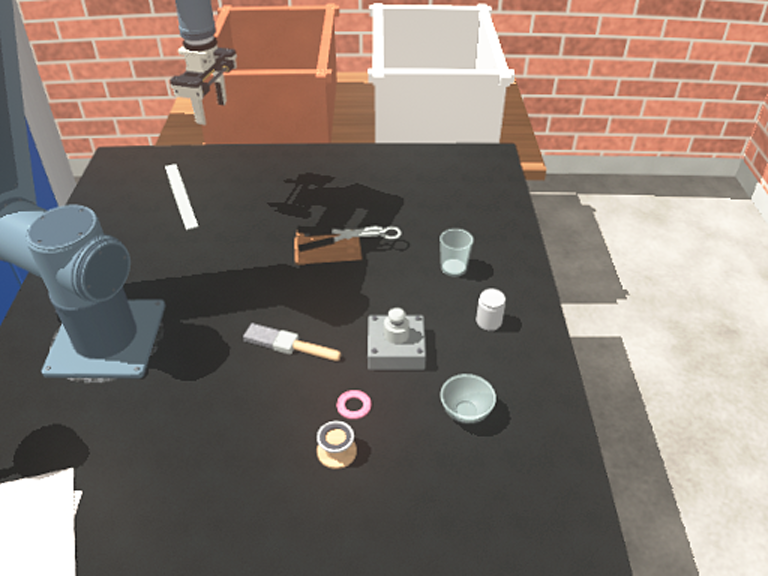

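The disc is the dark ring with a bright rim on the wooden stand: scene (224,381)/1.5, side (336,436)/1.5. The pink ring flat on the table at scene (281,375)/1.5, side (353,404)/1.5 is the look-alike. The spindle is at side (396,330)/1.5 and the pliers on the rack at side (345,240)/1.5. I'll confirm this in one enlarged composite.

```bash
python3 - <<'E'
from h import *
import pickle
C=pickle.load(open('c0.pkl','rb'))
def crop(n,x,y,w,h,s):
    return cv2.resize(C[n]['pixels'][y:y+h,x:x+w,::-1],(w*s,h*s),interpolation=cv2.INTER_CUBIC)
# side: stand(200,270,48x48) spindle(235,195,56x56) pliers(190,143,84x40)
a=np.hstack([crop('side',200,268,50,50,5),crop('side',238,200,50,50,5),crop('scene',125,238,50,50,5)])
b=np.hstack([crop('side',190,145,90,36,4),crop('scene',226,138,90,36,4)])
b=np.pad(b,((0,0),(0,750-b.shape[1]),(0,0)))if b.shape[1]<750 else b
a=np.pad(a,((0,0),(0,b.shape[1]-a.shape[1]),(0,0)))
cv2.imwrite('pics/comp.png',np.vstack([a,b]))
for n,uv,z,l in[('side',(336/1.5,434/1.5),.046,'disc'),('scene',(224/1.5,383/1.5),.046,'disc'),('side',(396/1.5,314/1.5),.104,'shaft'),('scene',(371/1.5,296/1.5),.104,'shaft'),
 ('side',(391/1.5,233/1.5),.0325,'ring'),('scene',(457/1.5,243/1.5),.0325,'ring'),('side',(340/1.5,352/1.5),.01,'brush'),('side',(468/1.5,410/1.5),.01,'bowl'),('side',(490/1.5,325/1.5),.0,'can'),('side',(455/1.5,270/1.5),.0,'tumb'),('side',(303/1.5,245/1.5),.042,'handleend')]:
    print(l,n,plane(C[n],uv,z).round(3))
E
```

```text
disc side [[ 0.488 -0.263  0.046]]
disc scene [[ 0.487 -0.267  0.046]]
shaft side [[ 0.594 -0.035  0.104]]
shaft scene [[ 0.598 -0.037  0.104]]
ring side [[0.592 0.296 0.032]]
ring scene [[0.588 0.302 0.032]]
brush side [[ 0.486 -0.046  0.01 ]]
bowl side [[ 0.723 -0.189  0.01 ]]
can side [[0.791 0.033 0.   ]]
tumb side [[0.734 0.204 0.   ]]
handleend side [[0.394 0.243 0.042]]
```

View pics/comp.png

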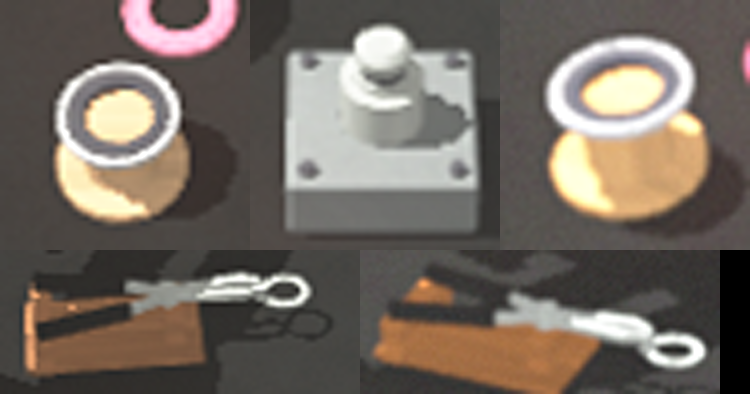

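Confirmed: the bright-rimmed dark disc is on the wooden stand, and the pink ring lies on the table and is ignored. The two views agree to about 4 mm: disc (0.488,-0.265), spindle (0.596,-0.036). Next I'll write a planner helper.

```bash
cat >> h.py <<'E'
from scipy.spatial.transform import Rotation as Ro
def down(yaw): return Ro.from_euler('xyz',[np.pi,0,yaw])
def plan(p,yaw,grip,n=None,start=None,step=.045):
    """rows from current (or start=(p,yaw)) to TCP p, tool down with yaw"""
    if start is None:
        s=robot.state(); p0=np.array(s['tcp_pos']); R=Ro.from_euler('xyz',s['ee_rot'])
    else: p0=np.array(start[0]); R=down(start[1])
    p=np.array(p); w=(R.inv()*down(yaw)).as_rotvec()
    n=n or int(max(np.ceil(np.linalg.norm(p-p0)/step),np.ceil(np.abs(w).max()/.14)))
    r=Ro.from_rotvec(w/n); rows=[]
    for i in range(n):
        d=R.inv().apply((p-p0)/n); rows.append([round(float(x),4) for x in d]+[round(float(x),3) for x in w/n]+[grip]); R=R*r
    for i in range(0,n,8): print(str(rows[i:i+8]).replace(' ',''))
E
python3 -c "
from h import *
plan([.488,-.265,.25],-.4,.093)"
```

```text
[[-0.0329,0.0272,0.0026,0.0,0.0,0.083,0.093],[-0.0305,0.0299,0.0026,0.0,0.0,0.083,0.093],[-0.0279,0.0323,0.0026,0.0,0.0,0.083,0.093],[-0.0251,0.0345,0.0026,0.0,0.0,0.083,0.093],[-0.0221,0.0365,0.0026,0.0,0.0,0.083,0.093],[-0.019,0.0382,0.0026,0.0,0.0,0.083,0.093],[-0.0158,0.0397,0.0026,0.0,0.0,0.083,0.093],[-0.0124,0.0409,0.0026,0.0,0.0,0.083,0.093]]
[[-0.009,0.0417,0.0026,0.0,0.0,0.083,0.093],[-0.0054,0.0424,0.0026,0.0,0.0,0.083,0.093],[-0.0019,0.0427,0.0026,0.0,0.0,0.083,0.093],[0.0017,0.0427,0.0026,0.0,0.0,0.083,0.093],[0.0052,0.0424,0.0026,0.0,0.0,0.083,0.093],[0.0087,0.0418,0.0026,0.0,0.0,0.083,0.093],[0.0122,0.0409,0.0026,0.0,0.0,0.083,0.093],[0.0156,0.0398,0.0026,0.0,0.0,0.083,0.093]]
[[0.0188,0.0383,0.0026,0.0,0.0,0.083,0.093],[0.0219,0.0366,0.0026,0.0,0.0,0.083,0.093],[0.0249,0.0347,0.0026,0.0,0.0,0.083,0.093],[0.0277,0.0325,0.0026,0.0,0.0,0.083,0.093]]
```

>>> {"method": "carry_out", "body": {"rows": [[-0.033,0.027,0.0026,0,0,0.083,0.093],[-0.03,0.03,0.0026,0,0,0.083,0.093],[-0.028,0.032,0.0026,0,0,0.083,0.093],[-0.025,0.0345,0.0026,0,0,0.083,0.093],[-0.022,0.0365,0.0026,0,0,0.083,0.093],[-0.019,0.038,0.0026,0,0,0.083,0.093],[-0.016,0.04,0.0026,0,0,0.083,0.093],[-0.012,0.041,0.0026,0,0,0.083,0.093]]}}

```text
time: 0.95
tcp_pos: [0.2922, 0.2019, 0.2785]
ee_rot: [3.141, 0.001, 0.59]
contact_force: [0.6, 0.0, -0.2]
opening: 0.998
```

>>> {"method": "carry_out", "body": {"rows": [[-0.009,0.042,0.0026,0,0,0.083,0.093],[-0.005,0.042,0.0026,0,0,0.083,0.093],[-0.002,0.043,0.0026,0,0,0.083,0.093],[0.002,0.043,0.0026,0,0,0.083,0.093],[0.005,0.042,0.0026,0,0,0.083,0.093],[0.009,0.042,0.0026,0,0,0.083,0.093],[0.012,0.041,0.0026,0,0,0.083,0.093],[0.016,0.04,0.0026,0,0,0.083,0.093]]}}

```text
time: 1.75
tcp_pos: [0.417, -0.1315, 0.2577]
ee_rot: [3.141, -0.003, -0.104]
contact_force: [0.7, 0.8, -0.2]
opening: 1.002
```

```bash
python3 -c "
from h import *
s=robot.state();print(s['time'],s['tcp_pos'],s['ee_rot'],s['joint_positions'])
plan([.488,-.265,.25],-.4,.093)"
```

```text
1.75 [ 0.41702738 -0.1315234   0.25774095] [ 3.14137312e+00 -3.11908052e-03 -1.04137723e-01] [-5.62480148e-01  9.11208252e-02  1.85835164e+00  1.27489040e-03
  1.18922618e+00 -4.58815113e-01]
[[0.0211,0.0313,0.002,-0.0,-0.001,0.074,0.093],[0.0234,0.0297,0.002,-0.0,-0.001,0.074,0.093],[0.0255,0.0279,0.002,-0.0,-0.001,0.074,0.093],[0.0275,0.0259,0.002,-0.0,-0.001,0.074,0.093]]
```

>>> {"method": "carry_out", "body": {"rows": [[0.021,0.031,0.002,0,0,0.074,0.093],[0.0235,0.03,0.002,0,0,0.074,0.093],[0.0255,0.028,0.002,0,0,0.074,0.093],[0.0275,0.026,0.002,0,0,0.074,0.093],[0,0,0,0,0,0,0.093]]}}

```text
time: 2.25
tcp_pos: [0.4892, -0.2771, 0.2473]
ee_rot: [-3.141, -0.002, -0.422]
contact_force: [-0.2, -0.5, 0.0]
opening: 1.0
```

```bash
python3 - <<'E'
from h import *
c=cam('wrist'); save(c,'w1.png',None,1.5)
s=robot.state();print(s['time'],s['tcp_pos'],s['ee_rot'],s['joint_positions'].round(2))
print(proj(c,[[.488,-.265,.046]]))
hsv=cv2.cvtColor(c['pixels'],cv2.COLOR_RGB2HSV)
# bright low-sat rim
m=((hsv[...,1]<70)&(hsv[...,2]>150)).astype(np.uint8)
for ct in cv2.findContours(m,cv2.RETR_EXTERNAL,cv2.CHAIN_APPROX_NONE)[0]:
    if cv2.contourArea(ct)<300: continue
    e=cv2.fitEllipse(ct); q=plane(c,ct.reshape(-1,2),.046); (x,y),r=cv2.minEnclosingCircle(q[:,:2].astype(np.float32)); print(e,'circ',x,y,r,'mean',q[:,:2].min(0),q[:,:2].max(0))
E
```

```text
2.3 [ 0.48819391 -0.2750415   0.24715753] [-3.13999893e+00  4.65358510e-05 -4.19339792e-01] [-0.71  0.32  1.59  0.    1.23 -0.29]
[[253.22309606 178.68615467]]
((385.1366882324219, 332.4380798339844), (28.343746185302734, 36.32307815551758), 164.86280822753906) circ 0.5505737662315369 -0.5165233612060547 0.032531317323446274 mean [ 0.54176131 -0.54813559] [ 0.57758668 -0.48491119]
((132.66993713378906, 335.3280334472656), (27.038515090942383, 51.120758056640625), 8.424556732177734) circ 0.2645426094532013 -0.40275681018829346 0.04421506077051163 mean [ 0.23081652 -0.43169091] [ 0.29861063 -0.35993402]
((160.87857055664062, 307.4824523925781), (12.584364891052246, 132.6427764892578), 89.28857421875) circ 0.3206673860549927 -0.3619813919067383 0.08050702512264252 mean [ 0.24452091 -0.39438302] [ 0.39681386 -0.33152627]
((372.7393798828125, 264.48480224609375), (29.06412124633789, 94.08788299560547), 140.25448608398438) circ 0.5720398426055908 -0.40489280223846436 0.06143561378121376 mean [ 0.54647661 -0.46158509] [ 0.5997556  -0.34820052]
((145.46868896484375, 264.4668884277344), (28.9
[... 369 characters left out ...]
] [ 0.51549278 -0.22783477]
((235.57681274414062, 76.92860412597656), (56.965309143066406, 59.72721481323242), 171.13319396972656) circ 0.512984573841095 -0.17046679556369781 0.026886405423283577 mean [ 0.48648174 -0.19685372] [ 0.53964904 -0.14418043]
((444.1344909667969, 23.785751342773438), (59.43642044067383, 110.63432312011719), 88.95153045654297) circ 0.714747965335846 -0.18975889682769775 0.05090934410691261 mean [ 0.66476309 -0.23347925] [ 0.76430848 -0.1664461 ]
((34.765968322753906, 12.399219512939453), (28.289506912231445, 107.728759765625), 85.75757598876953) circ 0.37665390968322754 -0.04387161508202553 0.04855699464678764 mean [ 0.32939028 -0.06208943] [ 0.42391756 -0.01061057]
```

View pics/w1.png

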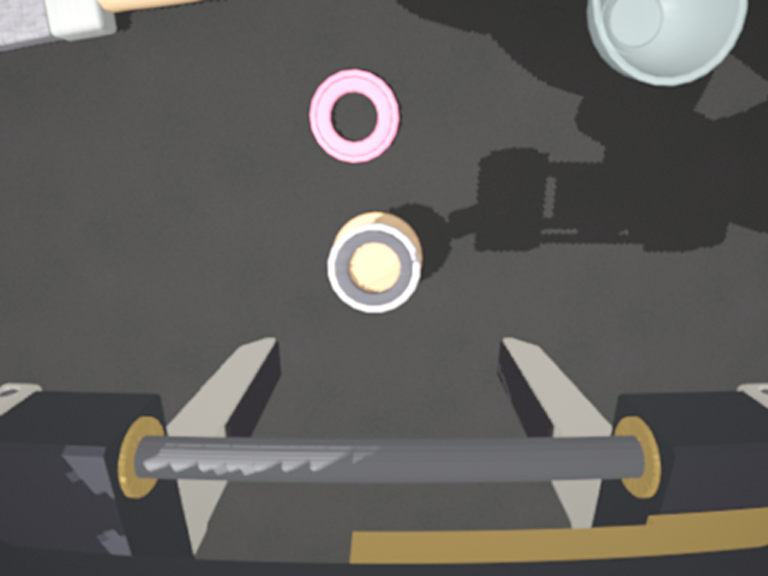

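The wrist view shows the disc centred near (375,267)/1.5, the pink ring at (354,116)/1.5, and a free approach for the fingers. I'll refine with a tighter mask.

```bash
cat >> h.py <<'E'
def disc(c,near,z,smax=40,vmin=140,rad=60):
    hsv=cv2.cvtColor(c['pixels'],cv2.COLOR_RGB2HSV)
    m=((hsv[...,1]<smax)&(hsv[...,2]>vmin)).astype(np.uint8)
    M=np.zeros_like(m); cv2.circle(M,tuple(int(v) for v in near),rad,1,-1); m&=M
    ct=max(cv2.findContours(m,cv2.RETR_EXTERNAL,cv2.CHAIN_APPROX_NONE)[0],key=lambda k:cv2.boundingRect(k)[2])
    ct=cv2.convexHull(ct).reshape(-1,2)+0.0
    q=plane(c,ct,z)[:,:2]
    A=np.c_[2*q,np.ones(len(q))]; s=np.linalg.lstsq(A,(q**2).sum(1),rcond=None)[0]
    r=np.sqrt(s[2]+s[0]**2+s[1]**2); res=np.linalg.norm(q-s[:2],axis=1)-r
    return s[:2],r,res.std()
E
python3 - <<'E'
from h import *
import pickle
C=pickle.load(open('c0.pkl','rb'))
c=cam('wrist')
for s,v in((30,150),(40,140),(50,130)): print('w',disc(c,(249,178),.0445,s,v,36))
print('sd',disc(C['side'],(224,291),.0445,50,140,24)); print('sc',disc(C['scene'],(149,254),.0445,50,140,24))
# shaft top from side and scene
for n,near in(('side',(264,209)),('scene',(248,197))):
    hsv=cv2.cvtColor(C[n]['pixels'],cv2.COLOR_RGB2HSV); x,y=near; print(n); print(hsv[y-10:y+16:1,x-14:x+16:2,2])
E
```

```text
w (array([ 0.48361065, -0.26398093]), np.float64(0.03147519553651862), np.float64(0.00021756064803455099))
w (array([ 0.48399832, -0.26229034]), np.float64(0.03242260285247055), np.float64(0.001217141388218152))
w (array([ 0.48415277, -0.26242602]), np.float64(0.032654960168437816), np.float64(0.0011000431777402834))
sd (array([ 0.48500999, -0.26605036]), np.float64(0.032528165672381947), np.float64(0.0011074576697486349))
sc (array([ 0.48595101, -0.26525398]), np.float64(0.0353579246819262), np.float64(0.0024444977686329922))
side
[[ 74  75  74  74  74  74  74  74  73  73  74  72  73  73  72]
 [ 74  74  73  73  72  75  73  74  72  73  73  74  74  73  74]
 [ 72  74  73  71  75  74  75  74  73  73  73  74  74  73  73]
 [ 72  74  73  75  73  74  74  72  73  75  74  73  75  73  75]
 [ 74  74  72  74  73  74  73  69  73  71  74  74  74  74  74]
 [ 73  73  73  74  72  72  66  81  74  71  73  74  74  73  75]
 [ 71  73  72  74  74  92 147 185 159  79  71  71  74  73  75]
 [ 72  72  76  75  68 182 251 255 252 151  70  72  75  73  75]
 [ 73  71  74  75  75 253 252 249 253 232  73  75  74  75 
[... 2021 characters left out ...]
6  87]
 [ 62  70 222 255 194 186 191 194 179 173 255 159  80  88  90]
 [ 58 125 255 255 179 159 171 171 144 140 255 238  83  85  88]
 [ 73 206 255 255 198 108 122 123 101 129 255 243  86  85  88]
 [120 245 255 255 240 111 102 101 104 155 217 194  99  87  84]
 [193 249 255 255 247 147 123 132 151 179 185 182 167 115  91]
 [239 245 255 255 237 186 166 180 184 186 187 191 236 192 147]
 [246 242 255 255 253 218 197 193 191 186 183 189 240 240 223]
 [243 240 243 255 255 253 222 196 188 180 184 189 238 240 240]
 [242 239 224 246 255 255 249 228 187 184 184 189 238 238 239]
 [242 239 220 204 234 255 254 247 193 191 185 186 239 239 237]
 [241 240 223 188 188 216 222 219 193 191 183 189 239 239 239]]
```

```bash
python3 -c "
from h import *
plan([.484,-.264,.125],-.4,.093)"
```

```text
[[-0.0023,-0.0023,0.0408,-0.001,0.0,-0.006,0.093],[-0.0023,-0.0023,0.0408,-0.001,0.0,-0.006,0.093],[-0.0023,-0.0024,0.0408,-0.001,0.0,-0.006,0.093]]
```

>>> {"method": "carry_out", "body": {"rows": [[-0.0023,-0.0023,0.041,-0.001,0,-0.006,0.093],[-0.0023,-0.0023,0.041,-0.001,0,-0.006,0.093],[-0.0023,-0.0023,0.041,-0.001,0,-0.006,0.093],[0,0,0,0,0,0,0.093]]}}

```text
time: 2.75
tcp_pos: [0.483, -0.2594, 0.124]
ee_rot: [3.141, -0.002, -0.392]
contact_force: [-0.6, 1.3, 0.2]
opening: 0.998
```

```bash
python3 - <<'E'
from h import *
c=cam('wrist'); 
p=proj(c,[[.484,-.264,.0445]])[0]; print(p,robot.state()['tcp_pos'],robot.state()['ee_rot'])
print(disc(c,p,.0445,30,150,60))
plan([.484,-.264,.107],-.4,.093)
E
```

```text
[264.18179797 249.61964164] [ 0.48455998 -0.26067939  0.12684496] [ 3.13930025 -0.00659133 -0.39264848]
(array([ 0.48422759, -0.26444604]), np.float64(0.031568366181569066), np.float64(0.00040295395802277244))
[[0.0006,0.0032,0.0199,0.002,-0.007,0.007,0.093]]
```

>>> {"method": "carry_out", "body": {"rows": [[0,0.003,0.019,0.002,-0.006,0.005,0.093],[0,0,0,0,0,0,0.093],[0,0,0,0,0,0,0.05],[0,0,0,0,0,0,0.05],[0,0,0,0,0,0,0.05],[0,0,0,0,0,0,0.05],[0,0,0,0,0,0,0.05]]}}

```text
time: 3.5
tcp_pos: [0.4884, -0.265, 0.1206]
ee_rot: [3.136, -0.018, -0.394]
contact_force: [0.3, 0.6, -1.4]
opening: 0.647
```

```bash
python3 - <<'E'
from h import *
for i in range(3):
    c=cam('wrist');s=robot.state(); print(s['tcp_pos'],s['ee_rot'],s['opening'],s['contact_force'])
print(disc(c,proj(c,[[.484,-.264,.0445]])[0],.0445,30,150,60))
save(c,'w2.png',None,1.3)
E
```

```text
[ 0.4883726  -0.26502305  0.12051017] [ 3.13637993 -0.01771397 -0.39386577] 0.6442321849447877 [-0.20065102  0.19048632 -0.7750049 ]
[ 0.48832021 -0.26502739  0.12026562] [ 3.13648485 -0.01746353 -0.39395673] 0.6486095119192901 [ 0.57946199 -0.70334178  0.90472909]
[ 0.48834475 -0.26504801  0.12023562] [ 3.13648208 -0.01743463 -0.39394685] 0.647695290950833 [0.75864241 0.77540059 1.95813348]
(array([ 0.48849047, -0.2667597 ]), np.float64(0.031396993304196284), np.float64(0.00045200794528712563))
```

View pics/w2.png

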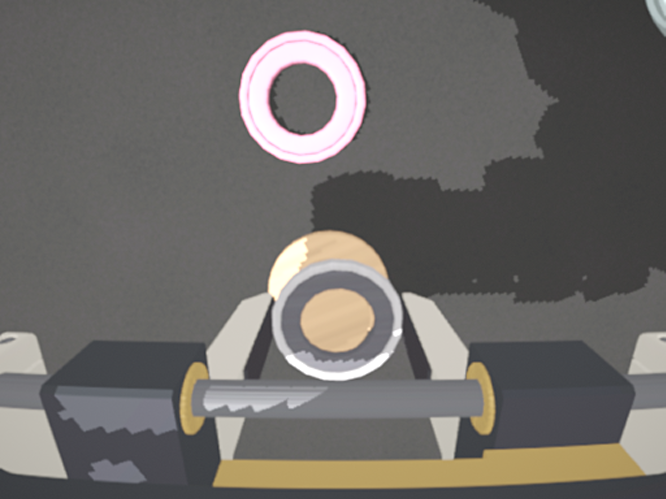

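The disc is gripped, but only near the fingertips (TCP z is 0.120, I wanted 0.107), and it has shifted about 4 mm. I'll open, lower and regrip, watching for drift.

>>> {"method": "carry_out", "body": {"rows": [[0,0,0,0,0,0,0.093],[0,0,0,0,0,0,0.093],[0,0,0,0,0,0,0.093]]}}

```text
time: 3.95
tcp_pos: [0.4883, -0.2651, 0.12]
ee_rot: [3.137, -0.017, -0.394]
contact_force: [0.3, 0.4, -0.7]
opening: 0.855
```

```bash
python3 - <<'E'
from h import *
for i in range(3):
    c=cam('wrist');s=robot.state(); print(s['tcp_pos'],s['ee_rot'],s['opening'],s['contact_force'])
print(disc(c,proj(c,[[.4885,-.266,.0445]])[0],.0445,30,150,60))
plan([.4885,-.2662,.107],-.4,.093)
E
```

```text
[ 0.48825119 -0.26506654  0.11996381] [ 3.13664289 -0.01691676 -0.39406193] 0.8970412746416654 [ 0.91808579 -0.24094349 -0.46188341]
[ 0.48826874 -0.26507747  0.11999433] [ 3.13663599 -0.01696436 -0.39405968] 0.9394721213815203 [-0.78026401  0.16995412 -0.64596913]
[ 0.48830281 -0.26509141  0.12002557] [ 3.13662416 -0.01708601 -0.39406911] 0.9742120501771082 [-0.80281793 -1.20809116  0.05283313]
(array([ 0.48835957, -0.26669785]), np.float64(0.031413747984222834), np.float64(0.00035602742383219007))
[[0.0004,0.0009,0.013,0.005,-0.017,0.006,0.093]]
```

>>> {"method": "carry_out", "body": {"rows": [[0,0.001,0.013,0.005,-0.017,0.005,0.093]]}}

```text
time: 4.2
tcp_pos: [0.4888, -0.2666, 0.1081]
ee_rot: [3.141, -0.003, -0.399]
contact_force: [0.3, -0.8, -0.2]
opening: 0.993
```

```bash
python3 - <<'E'
from h import *
for i in range(4):
    c=cam('wrist');s=robot.state(); print(s['tcp_pos'],s['ee_rot'],s['opening'])
plan([.4885,-.2662,.107],-.4,.093)
E
```

```text
[ 0.48765342 -0.26610029  0.10503283] [-3.14078781e+00  2.75966990e-03 -3.99794578e-01] 0.9899509443144909
[ 0.48738751 -0.26581888  0.10520065] [-3.14055157  0.00334896 -0.39952756] 1.0007478650313923
[ 0.48755048 -0.26586109  0.10565952] [-3.14069908e+00  2.63385133e-03 -3.99340573e-01] 1.0006758670165943
[ 0.48775034 -0.26598013  0.10608597] [-3.14093819e+00  1.75000893e-03 -3.99285413e-01] 0.9970163475846188
[[0.0008,-0.0001,-0.0009,-0.001,0.002,0.001,0.093]]
```

>>> {"method": "carry_out", "body": {"rows": [[0,0,0,0,0,0,0.05],[0,0,0,0,0,0,0.05],[0,0,0,0,0,0,0.05],[0,0,0,0,0,0,0.05],[0,0,0,0,0,0,0.05],[0,0,0,0,0,0,0.05]]}}

```text
time: 5.0
tcp_pos: [0.4879, -0.266, 0.1063]
ee_rot: [-3.141, 0.001, -0.399]
contact_force: [0.1, 0.6, -0.9]
opening: 0.65
```

```bash
python3 - <<'E'
from h import *
for i in range(2):
    c=cam('wrist');s=robot.state(); print(s['tcp_pos'],s['ee_rot'],s['opening'])
print(disc(c,proj(c,[[.4885,-.266,.0445]])[0],.0445,30,150,60))
p=s['tcp_pos'].copy(); p[2]+=.12
plan(p,-.4,.05)
E
```

```text
[ 0.48784478 -0.26600115  0.10625691] [-3.14106052e+00  1.45006665e-03 -3.99134770e-01] 0.6486180459504155
[ 0.48786831 -0.26599486  0.10627639] [-3.14103900e+00  1.39364781e-03 -3.99161260e-01] 0.6506625574971862
(array([ 0.48725869, -0.26565864]), np.float64(0.031185264457687465), np.float64(0.0004256203028428974))
[[-0.0001,-0.0,-0.04,-0.0,0.0,0.0,0.05],[-0.0,-0.0,-0.04,-0.0,0.0,0.0,0.05],[-0.0,-0.0,-0.04,-0.0,0.0,0.0,0.05]]
```

>>> {"method": "carry_out", "body": {"rows": [[0,0,-0.04,0,0,0,0.05],[0,0,-0.045,0,0,0,0.05],[0,0,-0.045,0,0,0,0.05]]}}

```text
time: 5.4
tcp_pos: [0.4846, -0.2636, 0.2318]
ee_rot: [-3.136, 0.019, -0.399]
contact_force: [0.3, -0.3, -0.9]
opening: 0.648
```

```bash
python3 - <<'E'
from h import *
import pickle
C=pickle.load(open('c0.pkl','rb'))
q=plane(C['side'],[(249.6,212.4),(279.2,212.4),(280,234),(249.6,234)],.042);print(q.round(4),q.mean(0))
s=robot.state(); print(s['tcp_pos'],s['opening'])
plan([.565,-.115,.25],-.4,.05)
E
```

```text
[[ 0.5533  0.013   0.042 ]
 [ 0.6415  0.0124  0.042 ]
 [ 0.6398 -0.0732  0.042 ]
 [ 0.5532 -0.0725  0.042 ]] [ 0.59695625 -0.03007616  0.042     ]
[ 0.48463864 -0.26357161  0.23181999] 0.6475252631708861
[[0.004,-0.0421,-0.0044,-0.002,0.005,0.0,0.05],[0.004,-0.0421,-0.0044,-0.002,0.005,0.0,0.05],[0.004,-0.042,-0.0045,-0.002,0.005,0.0,0.05],[0.004,-0.042,-0.0045,-0.002,0.005,0.0,0.05]]
```

>>> {"method": "carry_out", "body": {"rows": [[0.004,-0.042,-0.0045,-0.002,0.005,0,0.05],[0.004,-0.042,-0.0045,-0.002,0.005,0,0.05],[0.004,-0.042,-0.0045,-0.002,0.005,0,0.05],[0.004,-0.042,-0.0045,-0.002,0.005,0,0.05]]}}

```text
time: 5.8
tcp_pos: [0.5683, -0.1186, 0.2587]
ee_rot: [3.135, -0.017, -0.41]
contact_force: [0.6, 0.2, -1.3]
opening: 0.651
```

```bash
python3 - <<'E'
from h import *
import pickle
for i in range(6): c=cam('wrist')
s=robot.state(); print(s['time'],s['tcp_pos'],s['ee_rot'],s['opening'])
pickle.dump(c,open('cw3.pkl','wb'))
print(proj(c,[[.596,-.033,.104],[.596,-.033,.042]]))
save(c,'w3.png',(130,20,450,290),2.4)
E
```

```text
6.1 [ 0.56727392 -0.12044432  0.25775016] [ 3.13408114 -0.01472079 -0.40945062] 0.6531576291245386
[[246.26204188  92.21186615]
 [247.97183775  94.23292047]]
```

View pics/w3.png

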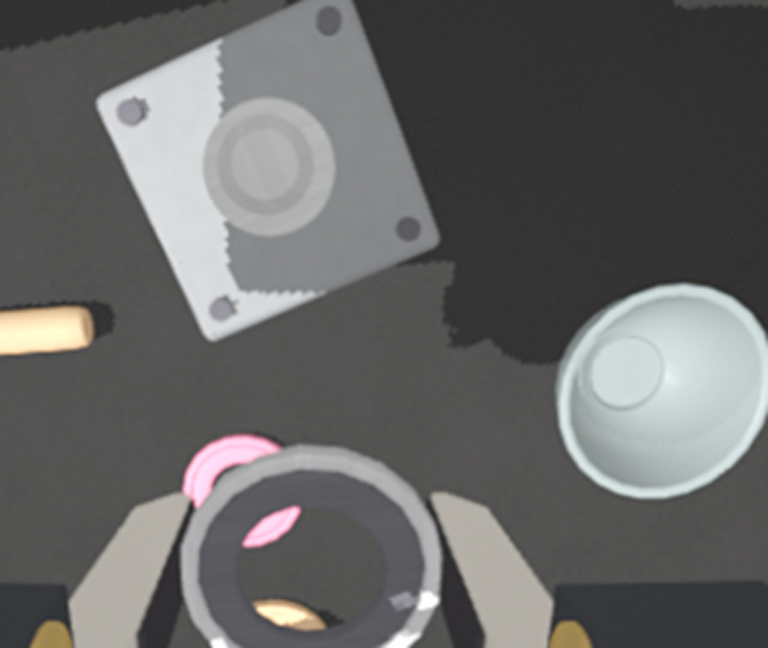

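The wrist view looks straight down on the spindle: neck circle at crop (269,167), head at (265,165), screws at (130,110), (329,20), (408,229) and (223,308). The disc is held by its rim between the fingers.

```bash
python3 - <<'E'
from h import *
import pickle
c=pickle.load(open('cw3.pkl','rb'))
f=lambda L:np.array(L)/2.4+[130,20]-.3
print('neck',plane(c,f([(269,167)]),.075)); print('head',plane(c,f([(265,164)]),.101))
q=plane(c,f([(130,111),(329,20),(408,229),(222,308)]),.042);print(q.round(4),q.mean(0), np.linalg.norm(np.diff(q,axis=0),axis=1))
# disc in tool: fit circle from upper arc by hand points
P=f([(182,560),(312,445),(441,560),(230,470),(395,470)])
s=robot.state();R=Ro.from_euler('xyz',s['ee_rot']);z=s['tcp_pos'][2]-.0615
q=plane(c,P,z)[:,:2];A=np.c_[2*q,np.ones(5)];x=np.linalg.lstsq(A,(q**2).sum(1),rcond=None)[0];print('disc',x[:2],np.sqrt(x[2]+x[0]**2+x[1]**2),'tcp axis at disc',s['tcp_pos']+R.apply([0,0,.0625]))
E
```

```text
neck [[ 0.59307016 -0.02809245  0.075     ]]
head [[ 0.59283417 -0.02810106  0.101     ]]
[[ 0.5503  0.0157  0.042 ]
 [ 0.6363  0.0147  0.042 ]
 [ 0.6355 -0.0718  0.042 ]
 [ 0.5501 -0.0709  0.042 ]] [ 0.59305079 -0.02806638  0.042     ] [0.08608393 0.08655892 0.08539574]
disc [ 0.5686716  -0.11846702] 0.03017667113833409 tcp axis at disc [ 0.56793097 -0.12124123  0.19525869]
```

```bash
python3 - <<'E'
from h import *
plan([.5945,-.0288,.185],-.4,.05)
E
```

```text
[[-0.0042,-0.0318,0.024,0.003,-0.005,-0.003,0.05],[-0.004,-0.0318,0.0241,0.003,-0.005,-0.003,0.05],[-0.0038,-0.0317,0.0242,0.003,-0.005,-0.003,0.05]]
```

>>> {"method": "carry_out", "body": {"rows": [[-0.004,-0.032,0.024,0.003,-0.005,-0.003,0.05],[-0.004,-0.032,0.024,0.003,-0.005,-0.003,0.05],[-0.004,-0.0315,0.024,0.003,-0.005,-0.003,0.05]]}}

```text
time: 6.4
tcp_pos: [0.5962, -0.0362, 0.1868]
ee_rot: [3.141, -0.008, -0.413]
contact_force: [1.2, 1.0, -1.1]
opening: 0.651
```

```bash
python3 - <<'E'
from h import *
for i in range(5): c=cam('wrist')
s=robot.state(); print(s['time'],s['tcp_pos'],s['ee_rot'],s['opening'])
d=cam('side');e=cam('scene');g=lambda c,x0,y0,w,h,k:cv2.resize(c['pixels'][y0:y0+h,x0:x0+w,::-1],(w*k,h*k),interpolation=cv2.INTER_CUBIC)
import pickle;pickle.dump((c,d,e),open('c4.pkl','wb'))
print(proj(c,[[.594,-.0285,.104]]),proj(d,[[.594,-.0285,.104]]),proj(e,[[.594,-.0285,.104]]))
cv2.imwrite('pics/h4.png',np.hstack([g(c,160,130,190,130,2)[:260,:380],g(d,225,145,76,104,5)[::2,::2][:260,:190],g(e,210,130,76,104,5)[::2,::2][:260,:190]]))
plan([.5945,-.0288,.17],-.4,.05)
E
```

```text
6.65 [ 0.59602402 -0.0364183   0.18752896] [ 3.14072816 -0.00751872 -0.41069218] 0.6464839404821718
[[252.50568818 232.93959646]] [[263.9160074  207.60258383]] [[247.51742099 195.18555389]]
[[-0.0051,-0.0064,0.0184,0.0,-0.009,-0.011,0.05]]
```

View pics/h4.png

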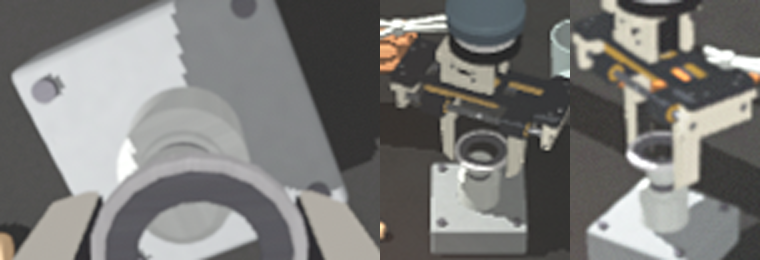

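>>> {"method": "carry_out", "body": {"rows": [[-0.0045,-0.0064,0.005,0,-0.009,-0.011,0.05]]}}

```text
time: 6.85
tcp_pos: [0.5956, -0.0309, 0.1849]
ee_rot: [3.141, -0.004, -0.403]
contact_force: [-0.1, -0.3, -0.3]
opening: 0.651
```

```bash
python3 - <<'E'
from h import *
for i in range(5): c=cam('wrist')
s=robot.state(); print(s['time'],s['tcp_pos'],s['ee_rot'],s['contact_force'])
p=s['tcp_pos'];z=p[2]-.0615
for n in('side','scene'):
    d=cam(n);u=proj(d,[p+[0,0,-.0615]])[0];print(n,u,disc(d,u,z,60,140,22))
    save(d,n+'5.png',(225,165,305,245) if n=='side' else (205,150,285,230),5)
print('w',disc(c,proj(c,[p+[0,0,-.0615]])[0],z,30,100,75))
a=cv2.imread('pics/side5.png');b=cv2.imread('pics/scene5.png');cv2.imwrite('pics/h5.png',np.hstack([a,b]))
plan([.5945,-.0288,.15],-.4,.05)
E
```

```text
7.1 [ 0.59489893 -0.02920396  0.18360366] [ 3.14121527e+00 -6.52119021e-04 -4.00668584e-01] [ 0.28962134 -0.3206779  -1.95116002]
side [264.34727126 203.21595343] (array([ 0.5778703 , -0.04028593]), np.float64(0.062332904502595876), np.float64(0.011144656959776872))
scene [247.5818133  188.94774671] (array([ 0.57934484, -0.03437982]), np.float64(0.08055708000064686), np.float64(0.014837699829195753))
w (array([ 0.59579882, -0.02699851]), np.float64(0.041320027107032475), np.float64(0.0021628491696600027))
[[-0.0006,-0.0001,0.0336,0.0,-0.001,-0.001,0.05]]
```

View pics/h5.png

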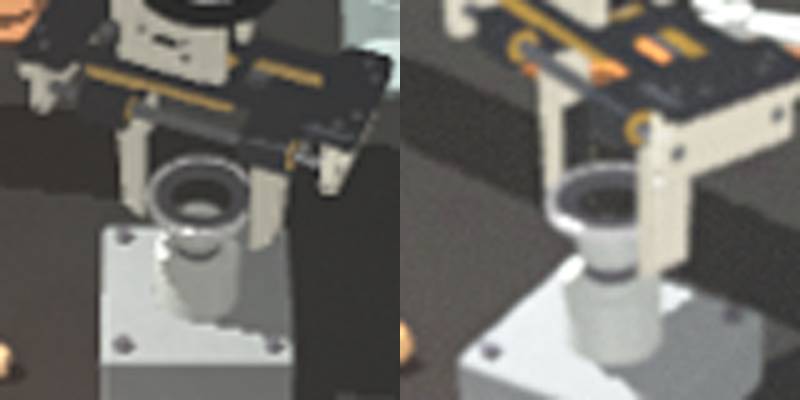

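```bash
python3 - <<'E'
from h import *
d=cam('side');p=robot.state()['tcp_pos']; print(p, plane(d,[(264.6,203.9)],p[2]-.0603), plane(d,[(264.4,209.0)],.104))
E
```

```text
[ 0.59496128 -0.02908402  0.18351866] [[ 0.59549167 -0.03303759  0.12321866]] [[ 0.59523153 -0.03403443  0.104     ]]
```

>>> {"method": "carry_out", "body": {"rows": [[-0.0005,0,0.012,0,0,0,0.05],[0,0,0.008,0,0,0,0.05]]}}

```text
time: 7.45
tcp_pos: [0.595, -0.0289, 0.1636]
ee_rot: [-3.142, -0.003, -0.4]
contact_force: [-4.3, 2.0, 1.4]
opening: 0.647
```

>>> {"method": "carry_out", "body": {"rows": [[-0.001,0,0.006,0,0,0,0.05]]}}

```text
time: 7.55
tcp_pos: [0.5938, -0.0284, 0.1565]
ee_rot: [3.142, -0.002, -0.4]
contact_force: [0.8, -0.1, -1.5]
opening: 0.647
```

```bash
python3 - <<'E'
from h import *
for i in range(4): c=cam('wrist'); s=robot.state(); print(s['tcp_pos'].round(4),s['ee_rot'].round(3),s['contact_force'].round(1),s['moment'].round(2))
E
```

```text
[ 0.5929 -0.0282  0.1552] [ 3.141  0.    -0.4  ] [-1.3  0.2 -1.5] [-0.04  0.08 -0.  ]
[ 0.5931 -0.0283  0.1558] [ 3.141  0.    -0.4  ] [-1.  -0.1 -2.2] [-0.09  0.06  0.02]
[ 0.5936 -0.0284  0.1566] [ 3.141e+00 -1.000e-03 -4.000e-01] [-0.2  0.2 -1. ] [-0.04  0.09 -0.01]
[ 0.594  -0.0285  0.1572] [ 3.142e+00 -2.000e-03 -4.000e-01] [ 0.2  0.1 -0.8] [-0.03  0.09  0.03]
```

The disc is on the shaft head with no side force. I'll lower it to the flange.

>>> {"method": "carry_out", "body": {"rows": [[-0.0005,0,0.008,0,0,0,0.05],[0,0,0.006,0,0,0,0.05]]}}

```text
time: 7.95
tcp_pos: [0.5944, -0.0285, 0.1436]
ee_rot: [-3.141, -0.005, -0.4]
contact_force: [0.3, 0.8, -1.2]
opening: 0.648
```

```bash
python3 - <<'E'
from h import *
for i in range(4): c=cam('wrist'); s=robot.state(); print(s['tcp_pos'].round(4),s['ee_rot'].round(3),s['contact_force'].round(1))
E
```

```text
[ 0.5941 -0.0285  0.1427] [-3.141 -0.004 -0.4  ] [ 0.1 -0.7 -2.1]
[ 0.594  -0.0285  0.1431] [-3.142e+00 -3.000e-03 -4.000e-01] [-1.6  0.2 -1.7]
[ 0.5942 -0.0285  0.1435] [-3.141 -0.004 -0.4  ] [ 0.4 -0.7 -1.8]
[ 0.5944 -0.0285  0.1439] [-3.141 -0.004 -0.4  ] [-0.3  0.3 -1.5]
```

>>> {"method": "carry_out", "body": {"rows": [[-0.0005,0,0.003,0,0,0,0.05],[0,0,0,0,0,0,0.05]]}}

```text
time: 8.35
tcp_pos: [0.5944, -0.0285, 0.1414]
ee_rot: [-3.141, -0.006, -0.4]
contact_force: [-0.1, 0.8, -1.6]
opening: 0.647
```

>>> {"method": "carry_out", "body": {"rows": [[0,0,0,0,0,0,0.093],[0,0,0,0,0,0,0.093],[0,0,0,0,0,0,0.093],[0,0,0,0,0,0,0.093],[0,0,0,0,0,0,0.093]]}}

```text
time: 8.85
tcp_pos: [0.5951, -0.0286, 0.1423]
ee_rot: [-3.141, -0.008, -0.4]
contact_force: [0.5, 0.2, -0.2]
opening: 0.993
```

```bash
python3 - <<'E'
from h import *
c=cam('wrist'); s=robot.state(); p=s['tcp_pos'];print(p.round(4),s['ee_rot'].round(3),s['opening'])
plan(p+[0,0,.13],-.4,.093)
plan([.5,.15,.29],.2,.093,start=(p+[0,0,.13],-.4))
E
```

```text
[ 0.5951 -0.0286  0.1423] [-3.141 -0.008 -0.4  ] 0.9888723435560196
[[0.0004,-0.0,-0.0433,-0.0,-0.003,-0.0,0.093],[0.0002,-0.0,-0.0433,-0.0,-0.003,-0.0,0.093],[0.0001,-0.0,-0.0433,-0.0,-0.003,-0.0,0.093]]
[[-0.0314,-0.0255,-0.0035,0.0,0.0,-0.12,0.093],[-0.0282,-0.0291,-0.0035,0.0,0.0,-0.12,0.093],[-0.0245,-0.0322,-0.0035,0.0,0.0,-0.12,0.093],[-0.0204,-0.0349,-0.0035,0.0,0.0,-0.12,0.093],[-0.0161,-0.0371,-0.0035,0.0,0.0,-0.12,0.093]]
```

>>> {"method": "carry_out", "body": {"rows": [[0,0,-0.04,0,-0.003,0,0.093],[0,0,-0.045,0,-0.003,0,0.093],[0,0,-0.045,0,-0.003,0,0.093]]}}

```text
time: 9.2
tcp_pos: [0.5909, -0.0278, 0.2677]
ee_rot: [3.14, 0.019, -0.401]
contact_force: [1.5, -0.7, -0.6]
opening: 1.0
```

```bash
python3 - <<'E'
from h import *
import pickle
C=pickle.load(open('c0.pkl','rb'))['side']
cc=plane(C,[(230,156)],.042)[0];r=plane(C,[(260.5,155)],.0325)[0];d=r-cc;print(cc,r,np.hypot(*d[:2]),np.arctan2(d[1],d[0]))
for n in('side','scene'):
    c=cam(n); save(c,n+'6.png',(225,165,305,245) if n=='side' else (205,150,285,230),5)
pickle.dump(c,open('c6.pkl','wb'))
cv2.imwrite('pics/h6.png',np.hstack([cv2.imread('pics/side6.png'),cv2.imread('pics/scene6.png')]))
s=robot.state();print(s['tcp_pos'])
plan([.44,.24,.27],-1.35,.093)
E
```

```text
[0.4865628  0.28106212 0.042     ] [0.59100207 0.29773193 0.0325    ] 0.10576126135471801 0.15827743377845016
[ 0.59448807 -0.02851891  0.2742166 ]
[[-0.0353,-0.0267,0.0007,0.0,0.001,0.136,0.093],[-0.0386,-0.0217,0.0007,0.0,0.001,0.136,0.093],[-0.0411,-0.0163,0.0007,0.0,0.001,0.136,0.093],[-0.043,-0.0106,0.0007,0.0,0.001,0.136,0.093],[-0.044,-0.0047,0.0007,0.0,0.001,0.136,0.093],[-0.0442,0.0013,0.0006,0.0,0.001,0.136,0.093],[-0.0436,0.0073,0.0006,0.0,0.001,0.136,0.093]]
```

View pics/h6.png

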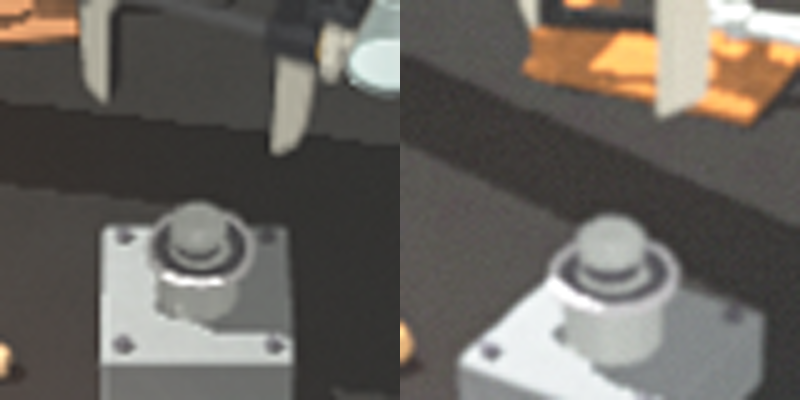

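The disc lies level on the flange round the shaft, let go: side crop (200,245), scene crop (615,272). Step 1 is done. On to the pliers, with 9 pictures used.

>>> {"method": "carry_out", "body": {"rows": [[-0.035,-0.027,0.0007,0,0,0.136,0.093],[-0.0385,-0.022,0.0007,0,0,0.136,0.093],[-0.041,-0.016,0.0007,0,0,0.136,0.093],[-0.043,-0.0105,0.0007,0,0,0.136,0.093],[-0.044,-0.005,0.0007,0,0,0.136,0.093],[-0.044,0.001,0.0007,0,0,0.136,0.093],[-0.0435,0.007,0.0007,0,0,0.136,0.093]]}}

```text
time: 10.0
tcp_pos: [0.4459, 0.2411, 0.2681]
ee_rot: [-3.139, -0.001, -1.382]
contact_force: [0.6, -0.3, -0.2]
opening: 0.997
```

```bash
python3 - <<'E'
from h import *
import pickle
for i in range(5): c=cam('wrist')
s=robot.state(); print(s['time'],s['tcp_pos'],s['ee_rot'],s['joint_positions'].round(2))
pickle.dump(c,open('cw7.pkl','wb')); save(c,'w7.png',None,1.56)
E
```

```text
10.25 [0.44731068 0.23963965 0.26830387] [-3.13857114e+00 -1.23890339e-03 -1.37366769e+00] [ 0.27  0.21  1.69 -0.    1.24  1.65]
```

View pics/w7.png

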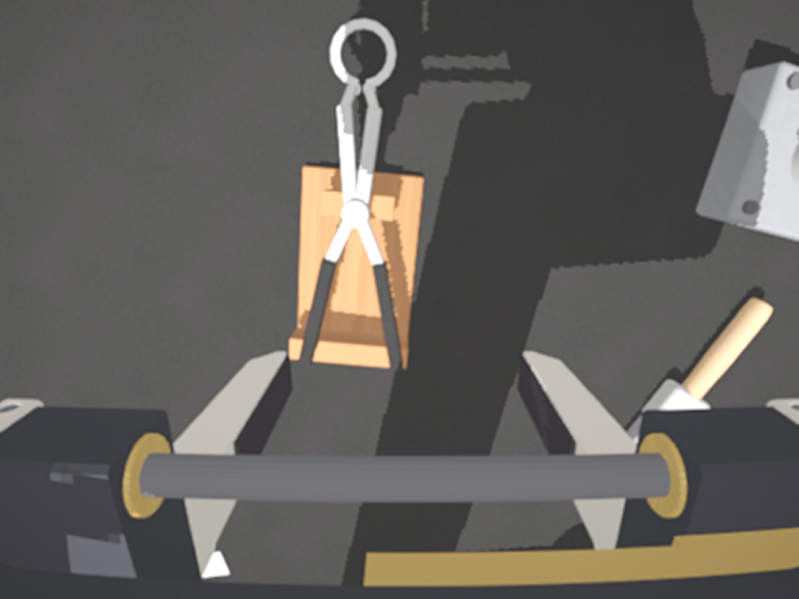

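The view shows the ring at (363,52), pivot (355,213), handle ends (306,360) and (396,365), all /1.56.

```bash
python3 - <<'E'
from h import *
import pickle
c=pickle.load(open('cw7.pkl','rb'))
f=lambda L:np.array(L)/1.56-.2
r=plane(c,f([(363,52)]),.034)[0]; pv=plane(c,f([(355,213)]),.049)[0]
h=plane(c,f([(306,360),(397,365),(331,263),(380,263)]),.047); m1=h[:2].mean(0);m2=h[2:].mean(0)
print(r,pv,m1,m2,'widths',np.linalg.norm(h[0]-h[1]),np.linalg.norm(h[2]-h[3]))
for a,b in((pv,r),(m1,r),(m1,pv)): d=b-a;print(np.hypot(*d[:2]),np.arctan2(d[1],d[0]))
d=(r-m1)[:2];d/=np.hypot(*d);print('grip from pivot',pv[:2]-.065*d,'from ring',r[:2]-.154*d)
E
```

```text
[0.59022651 0.29756385 0.034     ] [0.48966656 0.28360857 0.049     ] [0.38161524 0.26817494 0.047     ] [0.45591461 0.277722   0.047     ] widths 0.06715064098570092 0.033739003606664764
0.10152365117480204 0.13789503283957702
0.21067123812246463 0.1399577956677134
0.10914800384195694 0.14187646743838278
grip from pivot [0.42530214 0.27454099] from ring [0.43773234 0.27608065]
```

Cross-check: pivot minus 65 mm, and the bar edges with their 35/61 mm spacing, both put pliers_grip at about (0.4255,0.2745) with yaw 0.14. I'll move there.

```bash
python3 - <<'E'
from h import *
plan([.4255,.2745,.17],-1.431,.093)
E
```

```text
[[-0.0129,0.005,0.0327,-0.001,-0.0,0.019,0.093],[-0.0128,0.0052,0.0327,-0.001,-0.0,0.019,0.093],[-0.0126,0.0054,0.0328,-0.001,-0.0,0.019,0.093]]
```

>>> {"method": "carry_out", "body": {"rows": [[-0.013,0.005,0.0325,-0.001,0,0.019,0.093],[-0.013,0.005,0.0325,-0.001,0,0.019,0.093],[-0.0125,0.0055,0.0325,-0.001,0,0.019,0.093]]}}

```text
time: 10.55
tcp_pos: [0.4332, 0.2717, 0.173]
ee_rot: [-3.127, -0.001, -1.436]
contact_force: [-0.3, -0.2, -0.5]
opening: 1.0
```

```bash
python3 - <<'E'
from h import *
for i in range(5): c=cam('wrist')
s=robot.state(); print(s['time'],s['tcp_pos'],s['ee_rot'])
# handle edges near grip: dark pixels against wood along pliers y at grip
d=np.array([np.cos(.14),np.sin(.14)]);n=np.array([-d[1],d[0]])
hsv=cv2.cvtColor(c['pixels'],cv2.COLOR_RGB2HSV)
g=np.array([.4255,.2745])
for a in(.0,.03,.05):
    t=np.arange(-.045,.0451,.003);P=[[*(g+a*d+k*n),.049] for k in t];u=proj(c,P).round().astype(int)
    print(a,[(int(hsv[v,x,1]),int(hsv[v,x,2])) if 0<=v<384 and 0<=x<512 else None for x,v in u])
pv=proj(c,[[.4897,.2836,.049]]);rg=proj(c,[[.5902,.2976,.034]]);print(pv,rg)
# ring: bright pixels
m=((hsv[...,1]<50)&(hsv[...,2]>150)).astype(np.uint8)
for ct in cv2.findContours(m,cv2.RETR_EXTERNAL,cv2.CHAIN_APPROX_NONE)[0]:
    if cv2.contourArea(ct)>200: print(cv2.boundingRect(ct))
plan([.4255,.2745,.107],-1.431,.093)
E
```

```text
10.8 [0.43311322 0.27199363 0.17462579] [-3.12784439e+00 -8.62299297e-04 -1.43376763e+00]
0.0 [(8, 66), (4, 68), (4, 67), (4, 67), (115, 186), (118, 186), (81, 110), (3, 91), (7, 109), (107, 220), (91, 255), (92, 255), (89, 255), (89, 255), (94, 255), (94, 255), (84, 255), (88, 255), (88, 255), (96, 255), (112, 255), (112, 247), (27, 105), (7, 105), (7, 109), (108, 248), (84, 255), (91, 255), (91, 255), (5, 102), (10, 106)]
0.03 [(8, 68), (7, 69), (4, 67), (73, 98), (118, 183), (118, 183), (117, 187), (119, 186), (68, 124), (5, 104), (8, 97), (97, 158), (91, 255), (94, 255), (97, 255), (93, 255), (83, 255), (86, 255), (91, 255), (115, 251), (3, 89), (7, 103), (0, 103), (101, 255), (89, 255), (82, 255), (87, 255), (86, 255), (88, 171), (3, 102), (5, 103)]
0.05 [(7, 69), (7, 69), (0, 65), (113, 151), (116, 180), (118, 183), (119, 197), (118, 182), (115, 190), (118, 186), (110, 252), (51, 248), (0, 255), (0, 255), (7, 255), (83, 255), (87, 255), (0, 255), (0, 255), (0, 255), (117, 186), (92, 255), (91, 255), (98, 255), (90, 255), (83, 255), (89, 255), (89, 255), (58, 133), (2, 103), (10, 106)]
[[255.18582147 140.51928282]] [[254.889442    -9.61727299]]
(368, 319, 33, 33)
(119, 319, 32, 50)
(0, 255, 28, 22)
(336, 225, 72, 67)
(111, 225, 73, 67)
(225, 0, 59, 188)
[[-0.0018,0.0041,0.0338,-0.007,-0.0,-0.001,0.093],[-0.0018,0.0038,0.0338,-0.007,-0.0,-0.001,0.093]]
```

Handle outer width at this spot measures about 56 mm (57 expected) and is centred on my line, so the grip point is confirmed. Going down.

>>> {"method": "carry_out", "body": {"rows": [[-0.002,0.004,0.033,-0.007,0,0,0.093],[-0.002,0.004,0.03,-0.007,0,0,0.093]]}}

```text
time: 11.0
tcp_pos: [0.433, 0.2753, 0.1182]
ee_rot: [-3.124, 0.002, -1.435]
contact_force: [0.9, 0.0, -0.4]
opening: 1.001
```

```bash
python3 - <<'E'
from h import *
for i in range(5): c=cam('wrist')
s=robot.state(); print(s['time'],s['tcp_pos'],s['ee_rot'])
plan([.4255,.2745,.107],-1.431,.093)
E
```

```text
11.25 [0.43225767 0.27557558 0.11848648] [-3.12629621e+00  2.02104944e-03 -1.43445552e+00]
[[0.0002,0.007,0.0114,-0.015,0.002,-0.003,0.093]]
```

>>> {"method": "carry_out", "body": {"rows": [[0,0.0075,0.0115,-0.016,0.002,-0.003,0.093]]}}

```text
time: 11.35
tcp_pos: [0.4275, 0.2752, 0.1096]
ee_rot: [-3.136, 0.001, -1.432]
contact_force: [0.8, -0.7, -0.0]
opening: 0.999
```

```bash
python3 - <<'E'
from h import *
for i in range(6): c=cam('wrist')
s=robot.state(); print(s['time'],s['tcp_pos'],s['ee_rot'])
plan([.4255,.2745,.107],-1.431,.093)
E
```

```text
11.65 [0.42516341 0.2747057  0.10720595] [ 3.14146709e+00  7.07469690e-05 -1.43126875e+00]
[[0.0003,-0.0003,0.0002,0.0,0.0,-0.0,0.093]]
```

Spot on. Squeeze.

>>> {"method": "carry_out", "body": {"rows": [[0,0,0,0,0,0,0.02],[0,0,0,0,0,0,0.0],[0,0,0,0,0,0,0.0],[0,0,0,0,0,0,0.0],[0,0,0,0,0,0,0.0],[0,0,0,0,0,0,0.0],[0,0,0,0,0,0,0.0],[0,0,0,0,0,0,0.0]]}}

```text
time: 12.45
tcp_pos: [0.4245, 0.2749, 0.1077]
ee_rot: [3.14, 0.0, -1.431]
contact_force: [-1.5, 0.4, 2.2]
opening: 0.366
```

>>> {"method": "carry_out", "body": {"rows": [[0,0,0,0,0,0,0.0],[0,0,0,0,0,0,0.0],[0,0,0,0,0,0,0.0]]}}

```text
time: 12.75
tcp_pos: [0.4245, 0.2748, 0.1078]
ee_rot: [3.14, -0.0, -1.431]
contact_force: [-2.4, 0.6, 1.6]
opening: 0.294
```

```bash
python3 - <<'E'
from h import *
for i in range(2): c=cam('wrist')
s=robot.state(); print(s['time'],s['tcp_pos'],s['ee_rot'],s['opening']*93)
p=s['tcp_pos'];plan(p+[0,0,.11],-1.431,0.0)
E
```

```text
12.85 [0.42446075 0.27482007 0.10779037] [ 3.14035659e+00 -3.03129257e-05 -1.43061678e+00] 27.602693077237785
[[0.0,0.0,-0.0367,0.0,-0.0,0.0,0.0],[0.0,0.0,-0.0367,0.0,-0.0,0.0,0.0],[0.0,0.0,-0.0367,0.0,-0.0,0.0,0.0]]
```

Opening is 27.6 mm. With the roughly −1.5 mm offset seen on the disc, that is about 29 mm, so the pliers are at the stop. Lifting.

>>> {"method": "carry_out", "body": {"rows": [[0,0,-0.015,0,0,0,0.0],[0,0,-0.025,0,0,0,0.0],[0,0,-0.03,0,0,0,0.0],[0,0,-0.03,0,0,0,0.0],[0,0,-0.02,0,0,0,0.0]]}}

```text
time: 13.35
tcp_pos: [0.4225, 0.2736, 0.226]
ee_rot: [3.129, -0.003, -1.431]
contact_force: [0.5, 0.7, -2.5]
opening: 0.295
```

```bash
python3 - <<'E'
from h import *
import pickle
for i in range(5): c=cam('wrist')
s=robot.state(); print(s['time'],s['tcp_pos'],s['ee_rot'],s['opening']*93,s['contact_force'],s['moment'])
d=cam('side');e=cam('scene');pickle.dump((c,d,e,s),open('c8.pkl','wb'))
a=cv2.resize(c['pixels'][0:230,150:360,::-1],None,fx=2,fy=2,interpolation=cv2.INTER_CUBIC)
R=Ro.from_euler('xyz',s['ee_rot'])
q=s['tcp_pos']+R.apply([0,-.154,.0745]);print('pred eye',q,proj(c,[q]),proj(d,[q]),proj(e,[q]))
def g(c,n=115,k=2):
    u,v=proj(c,[q])[0].astype(int); x0=max(0,u-100);y0=max(0,v-57);print(x0,y0)
    return cv2.resize(c['pixels'][y0:y0+n,x0:x0+150,::-1],(150*k,n*k),interpolation=cv2.INTER_CUBIC)
cv2.imwrite('pics/h8.png',np.hstack([a,np.vstack([g(d),g(e)])]))
E
```

```text
13.6 [0.42140916 0.27322559 0.22312847] [ 3.12529528 -0.0034711  -1.43131288] 27.32608483874308 [-0.24884644  0.31564576 -3.18877037] [-0.04144621  0.30251646 -0.00897577]
pred eye [0.5727281  0.29420014 0.14612914] [[262.34514974 -49.65094423]] [[255.31367928 128.59282807]] [[300.45969968 126.77356384]]
155 71
200 69
```

View pics/h8.png

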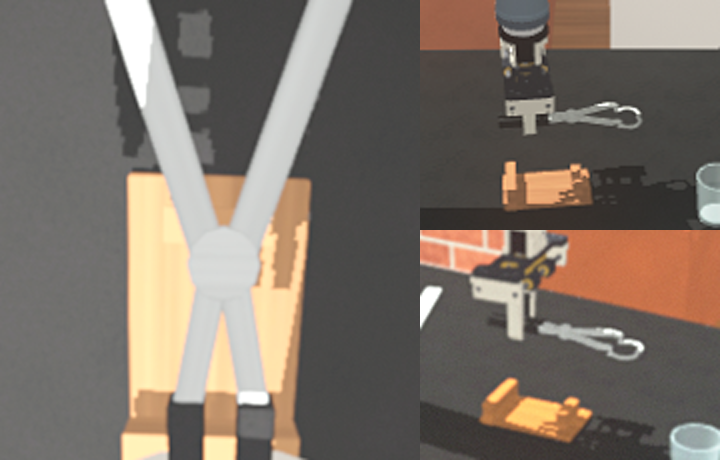

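The pliers are lifted and held level with the jaws spread (pivot at crop (224,265)). The ring is outside the wrist view but visible in side and scene at about (259,129) and (303,126). I'll locate the pivot and ring numerically.

```bash
python3 - <<'E'
from h import *
import pickle
c,d,e,s=pickle.load(open('c8.pkl','rb'))
R=Ro.from_euler('xyz',s['ee_rot']);T=s['tcp_pos']
for dz in(.055,.058,.061):
    o,v=ray(c,[(261.8,132)]); o=R.inv().apply(o-T);v=R.inv().apply(v[0]); print(dz,'pivot tool',o+v*(dz-o[2])/v[2])
for n,C,(u,v) in(('side',d,(259,129)),('scene',e,(303,126))):
    g=cv2.cvtColor(C['pixels'],cv2.COLOR_RGB2GRAY)[v-9:v+10,u-22:u+14]; print(n,u-22,v-9)
    for r in g: print(' '.join('%3d'%x for x in r))
def tri(a,b):
    o1,v1=ray(d,[a]);o2,v2=ray(e,[b]);A=np.c_[v1[0],-v2[0]];t=np.linalg.lstsq(A,o2-o1,rcond=None)[0]
    p,q=o1+t[0]*v1[0],o2+t[1]*v2[0];return (p+q)/2,np.linalg.norm(p-q)
print(tri((259,129.5),(303.5,126.5)))
for a in(.154,.158,.162,.166): q=T+R.apply([0,-a,.0745]);print(a,proj(d,[q])[0].round(1),proj(e,[q])[0].round(1))
E
```

```text
0.055 pivot tool [-0.00024187 -0.069936    0.055     ]
0.058 pivot tool [-0.00021328 -0.06966746  0.058     ]
0.061 pivot tool [-0.0001847  -0.06939893  0.061     ]
side 237 120
 71  71  71  70  71  71  72  70  70  68  67  67  66  66  68  68  68  70  69  70  71  72  70  69  70  69  69  70  69  70  70  72  71  70  71  71
 71  71  72  72  71  71  68  67  65  67  68  70  70  68  70  68  66  68  70  70  69  69  68  69  70  71  71  68  69  69  70  71  71  72  72  73
 71  71  71  72  69  70  70  78  81 146 180 217 206 178 180 151  96  67  66  68  69  68  69  70  70  70  70  71  72  72  72  71  73  73  72  72
 70  70  69  70  69 134 172 254 255 255 255 255 217 186 199 195 167 103  63  71  74  71  73  71  68  67  69  69  70  70  71  72  72  71  70  70
 71  87 102 138 151 144 140 141 143 142 137 136 142 143 144 147 134 105 117 166 184 183 185 155 111  88  71  66  69  70  72  72  70  70  72  72
153 146 144 147 150 149 144 142 144 148 136 109  83  71  83 153 161 249 255 240 204 190 197 244 255 255 168  72  67  69  70  71  70  71  71  72
147 149 146 144 145 149 138 115  89  70  66  67  69  67  7
[... 4080 characters left out ...]
173 174 176 170 138  95  81  77  81  82  86  84  82
 82  84  85  85  86  85  86  87  87  85  85  84  84  81  84  90 105 126 145 160 163 162 162 160 147 139 118  96  84  76  78  83  83  89  85  85
 83  84  85  85  88  83  88  90  84  85  83  86  85  81  82  81  80  87  97 100 104 104 108 103  97  92  82  81  80  82  84  84  85  86  84  83
 85  85  87  86  86  85  86  85  85  88  88  86  85  83  87  83  85  81  82  81  81  83  78  80  82  83  85  83  85  86  85  86  89  85  87  88
(array([0.58531768, 0.28444375, 0.15189415]), np.float64(0.0042985182039082005))
0.154 [255.3 128.6] [300.5 126.8]
0.158 [256.5 128.5] [301.8 127. ]
0.162 [257.7 128.4] [303.2 127.3]
0.166 [258.9 128.3] [304.5 127.5]
```

Pivot sits 69.7 mm ahead of the TCP axis, so the eye is at 69.7 + 89 ≈ 158.5 mm. The side and scene ring outlines agree (158–160). There is no droop: both show the same 1 px row bias as the disc did. Next I move the eye over the spindle at (0.5938,-0.0283), TCP target (0.4368,-0.0504).

```bash
python3 - <<'E'
from h import *
plan([.4368,-.0504,.225],-1.431,0.0,step=.035)
E
```

```text
[[0.0323,0.003,-0.0001,0.002,-0.0,-0.0,0.0],[0.0323,0.003,-0.0001,0.002,-0.0,-0.0,0.0],[0.0323,0.003,-0.0001,0.002,-0.0,-0.0,0.0],[0.0323,0.003,-0.0001,0.002,-0.0,-0.0,0.0],[0.0323,0.003,-0.0001,0.002,-0.0,-0.0,0.0],[0.0323,0.003,-0.0001,0.002,-0.0,-0.0,0.0],[0.0323,0.003,-0.0002,0.002,-0.0,-0.0,0.0],[0.0323,0.003,-0.0002,0.002,-0.0,-0.0,0.0]]
[[0.0323,0.003,-0.0002,0.002,-0.0,-0.0,0.0],[0.0323,0.003,-0.0002,0.002,-0.0,-0.0,0.0]]
```

>>> {"method": "carry_out", "body": {"rows": [[0.016,0.0015,0,0.002,0,0,0.0],[0.03,0.003,0,0.002,0,0,0.0],[0.032,0.003,0,0.002,0,0,0.0],[0.032,0.003,0,0.002,0,0,0.0],[0.032,0.003,0,0.002,0,0,0.0],[0.032,0.003,0,0.002,0,0,0.0],[0.032,0.003,0,0.002,0,0,0.0],[0.032,0.003,0,0.002,0,0,0.0]]}}

```text
time: 14.5
tcp_pos: [0.428, 0.0294, 0.2134]
ee_rot: [3.123, -0.002, -1.423]
contact_force: [1.6, -0.1, -2.7]
opening: 0.295
```

```bash
python3 - <<'E'
from h import *
s=robot.state(); print(s['time'],s['tcp_pos'],s['ee_rot'],s['opening']*93)
plan([.4368,-.0504,.215],-1.431,0.0,step=.028)
E
```

```text
14.5 [0.42797059 0.02936024 0.21343631] [ 3.12280937e+00 -1.60744282e-03 -1.42312336e+00] 27.45755574853249
[[0.0267,0.001,-0.0005,0.006,-0.001,0.003,0.0],[0.0267,0.0009,-0.0005,0.006,-0.001,0.003,0.0],[0.0267,0.0009,-0.0005,0.006,-0.001,0.003,0.0]]
```

>>> {"method": "carry_out", "body": {"rows": [[0.027,0.001,-0.002,0.006,-0.001,0.003,0.0],[0.026,0.001,-0.002,0.006,-0.001,0.003,0.0],[0.02,0.001,-0.002,0.006,-0.001,0.003,0.0]]}}

```text
time: 14.8
tcp_pos: [0.4336, -0.0474, 0.2158]
ee_rot: [3.135, 0.004, -1.434]
contact_force: [-0.7, 0.8, -2.5]
opening: 0.298
```

```bash
python3 - <<'E'
from h import *
for i in range(5): c=cam('wrist')
s=robot.state(); print(s['time'],s['tcp_pos'],s['ee_rot'],s['opening']*93,s['contact_force'])
plan([.4368,-.0504,.205],-1.431,0.0)
E
```

```text
15.05 [ 0.4335232  -0.04539717  0.21613966] [ 3.13461614  0.0044002  -1.43375271] 27.46896552574521 [ 0.71916662 -0.10632697 -2.85786395]
[[0.0055,-0.0026,0.0111,0.007,0.004,-0.003,0.0]]
```

>>> {"method": "carry_out", "body": {"rows": [[0.0055,-0.0026,0.009,0.007,0.004,-0.003,0.0]]}}

```text
time: 15.15
tcp_pos: [0.4369, -0.0494, 0.2073]
ee_rot: [-3.141, 0.0, -1.429]
contact_force: [-0.8, -0.2, -1.5]
opening: 0.295
```

```bash
python3 - <<'E'
from h import *
import pickle
for i in range(5): c=cam('wrist')
s=robot.state(); print(s['time'],s['tcp_pos'],s['ee_rot'],s['opening']*93,s['contact_force'])
d=cam('side');e=cam('scene');pickle.dump((c,d,e,s),open('c9.pkl','wb'))
R=Ro.from_euler('xyz',s['ee_rot']);T=s['tcp_pos'];q=T+R.apply([0,-.1585,.0745]);print('eye',q,proj(d,[q]),proj(e,[q]))
sh=[.5938,-.0283,.104];print(proj(d,[sh]),proj(e,[sh]))
o,v=ray(c,[(261.8,132)]);
def g(c):
    u,v=proj(c,[q])[0].astype(int);u-=30;v-=24;print(u,v); return cv2.resize(c['pixels'][v:v+66,u:u+50,::-1],(400,528),interpolation=cv2.INTER_CUBIC)
cv2.imwrite('pics/h9.png',np.hstack([g(d),g(e)]))
plan([.4368,-.0504,.205],-1.431,0.0)
E
```

```text
15.4 [ 0.43660349 -0.0496301   0.20707616] [ 3.14099256e+00  9.01941179e-04 -1.42964466e+00] 27.3384314900059 [ 9.05178923e-01 -1.36229614e-03 -2.20080903e+00]
eye [ 0.59347339 -0.02727146  0.13248109] [[263.87946023 200.07508632]] [[247.43130098 184.6414647 ]]
[[263.84345166 207.5525329 ]] [[247.48932377 195.12246722]]
233 176
217 160
[[0.0005,0.0001,0.0023,-0.0,0.0,0.001,0.0]]
```

View pics/h9.png

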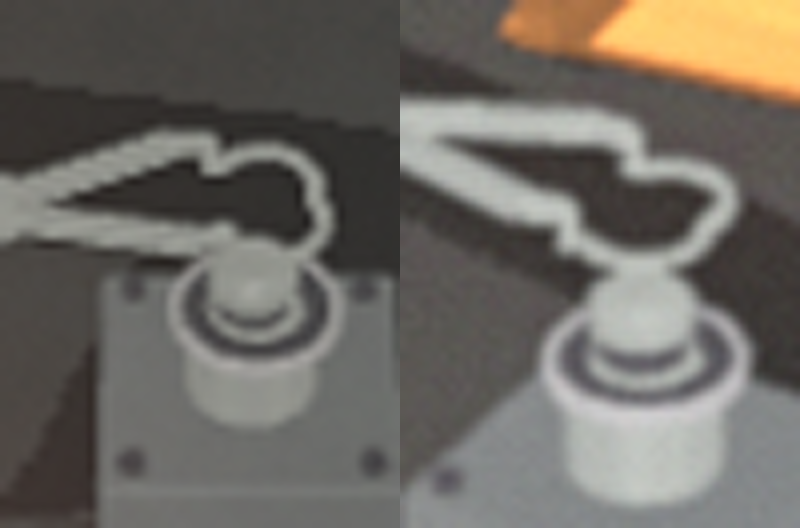

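The ring is spread and hovers centred over the shaft: side ring centre about (258,200) against the head at (252,262); scene about (648,211) against (643,285). Step 2 should be met. Now I lower in small steps with force checks.

>>> {"method": "carry_out", "body": {"rows": [[0.001,0,0.01,0,0,0.001,0.0],[0,0,0.01,0,0,0,0.0]]}}

```text
time: 15.7
tcp_pos: [0.438, -0.0508, 0.1878]
ee_rot: [-3.138, -0.002, -1.43]
contact_force: [0.4, -0.4, -2.7]
opening: 0.297
```

```bash
cat > chk.py <<'E'
from h import *
for i in range(5):
    c=cam('wrist'); s=robot.state()
    if i>1: print(s['tcp_pos'].round(4),s['ee_rot'].round(3),s['contact_force'].round(1),s['moment'].round(2),round(s['opening']*93,1))
R=Ro.from_euler('xyz',s['ee_rot']);print(s['time'],'eye',(s['tcp_pos']+R.apply([0,-.1585,.0745])).round(4))
E
python3 chk.py
```

```text
[ 0.4372 -0.0506  0.1873] [-3.141  0.    -1.43 ] [-0.1 -0.3 -2.5] [-0.06  0.3   0.04] 27.2
[ 0.4376 -0.0508  0.1877] [-3.14 -0.   -1.43] [ 0.4 -0.4 -1.6] [-0.03  0.21 -0.02] 27.5
[ 0.4378 -0.0509  0.1881] [-3.139e+00 -1.000e-03 -1.430e+00] [ 0.5 -0.  -2.1] [-0.03  0.21  0.04] 28.0
15.95 eye [ 0.595  -0.0288  0.114 ]
```

>>> {"method": "carry_out", "body": {"rows": [[-0.0005,0.001,0.009,-0.002,0,0,0.0],[0,0,0.005,0,0,0,0.0]]}}

```text
time: 16.15
tcp_pos: [0.4374, -0.0509, 0.1741]
ee_rot: [-3.139, -0.002, -1.431]
contact_force: [0.2, 0.0, -2.1]
opening: 0.297
```

```bash
python3 chk.py
```

```text
[ 0.4376 -0.0509  0.1744] [-3.139e+00 -2.000e-03 -1.431e+00] [ 0.2  0.1 -2.2] [-0.1   0.32 -0.  ] 27.4
[ 0.4378 -0.051   0.1747] [-3.139e+00 -2.000e-03 -1.431e+00] [ 0.6 -0.1 -3.1] [-0.06  0.23  0.02] 27.1
[ 0.4379 -0.051   0.1748] [-3.138e+00 -2.000e-03 -1.431e+00] [ 1.7 -0.9 -1.7] [-0.02  0.24 -0.01] 27.8
16.4 eye [ 0.5951 -0.029   0.1009]
```

>>> {"method": "carry_out", "body": {"rows": [[-0.0005,0.0015,0.005,-0.003,0.001,0,0.0],[0,0,0.003,0,0,0,0.0]]}}

```text
time: 16.6
tcp_pos: [0.4367, -0.0509, 0.167]
ee_rot: [-3.14, -0.004, -1.431]
contact_force: [-0.3, -0.5, -3.2]
opening: 0.295
```

```bash
python3 chk.py
```

```text
[ 0.4369 -0.051   0.1671] [-3.14  -0.004 -1.431] [ 0.4  0.5 -1.7] [-0.02  0.24  0.01] 27.5
[ 0.437  -0.051   0.1673] [-3.14  -0.004 -1.431] [-1.1 -0.4 -1.9] [-0.05  0.27 -0.04] 27.3
[ 0.4371 -0.0511  0.1674] [-3.14  -0.004 -1.431] [ 0.  -0.3 -1.4] [-0.05  0.28 -0.  ] 27.8
16.85 eye [ 0.5942 -0.0292  0.0932]
```

>>> {"method": "carry_out", "body": {"rows": [[-0.0005,0.0005,0.005,-0.001,0.001,0,0.0],[0,0,0.003,0,0,0,0.0]]}}

```text
time: 17.05
tcp_pos: [0.4369, -0.0508, 0.1594]
ee_rot: [-3.139, -0.006, -1.431]
contact_force: [-0.6, 0.5, -2.4]
opening: 0.296
```

```bash
python3 chk.py
```

```text
[ 0.4369 -0.0508  0.1595] [-3.14  -0.006 -1.431] [ 0.6  0.  -2.5] [-0.06  0.29  0.05] 27.3
[ 0.437  -0.0509  0.1597] [-3.139 -0.006 -1.431] [-0.9 -0.7 -2.3] [-0.05  0.29  0.02] 27.4
[ 0.4371 -0.0509  0.1598] [-3.139 -0.006 -1.431] [ 0.5  0.4 -2.1] [0.01 0.3  0.  ] 27.6
17.3 eye [ 0.5943 -0.0292  0.0857]
```

>>> {"method": "carry_out", "body": {"rows": [[0,0,-0.001,-0.001,0.003,0,0.0],[0,0,0,0,0,0,0.0]]}}

```text
time: 17.5
tcp_pos: [0.4373, -0.051, 0.161]
ee_rot: [-3.14, -0.01, -1.431]
contact_force: [-0.1, 0.5, -2.2]
opening: 0.293
```

```bash
python3 chk.py; python3 - <<'E'
from h import *
s=robot.state();R=Ro.from_euler('xyz',s['ee_rot']);T=s['tcp_pos']
for n in('side','scene'):
    d=cam(n); q=proj(d,[T+R.apply([0,-.1585,.0745])])[0]; f=proj(d,[T+R.apply([0,-.1795,.0745])])[0]; print(n,q,f)
    u,v=q.round().astype(int); g=cv2.cvtColor(d['pixels'],cv2.COLOR_RGB2GRAY)[v-10:v+11,u-13:u+15];print(u-13,v-10)
    for r in g: print(' '.join('%3d'%x for x in r))
    for n2,p in(('tumb',(.734,.204,.0)),): pass
E
```

```text
[ 0.4372 -0.0509  0.1609] [-3.14  -0.009 -1.431] [ 0.3  0.3 -2.4] [-0.02  0.25 -0.  ] 27.4
[ 0.4371 -0.0509  0.1609] [-3.14  -0.009 -1.431] [-0.1  0.2 -2.9] [-0.03  0.31 -0.07] 27.7
[ 0.4371 -0.051   0.1609] [-3.14  -0.009 -1.431] [ 0.3 -0.3 -1.9] [-0.03  0.24  0.01] 27.4
17.75 eye [ 0.5943 -0.0295  0.0866]
side [263.92257739 212.16088531] [271.19146322 211.37560221]
251 202
 48  49  49  50  48  49  47  48  50  50  48  49  48  48  48  47  48  49  49  49  48  48  49  49  48  49  48  49
 47  46  49  45  44  45  45  45  46  47  48  48  47  46  47  47  48  47  48  48  49  49  49  48  47  48  49  49
 55  79  91  90  89  90  87  85  78  56  45  46  49  52  52  47  45  46  47  48  48  47  47  49  48  50  49  49
101 138 150 152 156 158 155 152 138  96  62  79  94  98  97  85  73  61  47  44  47  48  48  47  49  49  48  49
147 146 145 147 153 157 159 158 152 130 113 138 152 150 151 140 131 109  83  61  48  47  49  48  49  49  50  49
146 149 144 137 133 133 138 146 143 140 144 148 147 146 146 148 150 147 136 113  79  52  46  48  49  49  48  49
141 133 120  94  57  47  91 131 141 141 142 145 14
[... 3351 characters left out ...]
 162 120 118 159 176 133  76
142 178 188 192 184 181 179 183 188 180 172 167 170 172 180 181 183 189 186 180 174 147 126 150 179 180 135  98
139 161 185 191 183 172 175 182 184 186 174 180 188 190 189 190 191 187 182 172 160 146 155 180 187 172 143 130
140 151 174 194 194 179 177 184 188 187 184 186 188 188 187 187 189 184 175 167 166 178 187 191 180 154 136 137
136 140 155 180 195 195 193 198 196 194 193 194 193 193 195 191 191 191 181 185 191 197 193 176 153 136 134 136
138 136 139 165 184 194 196 198 202 203 202 202 200 199 203 201 202 202 196 199 196 195 187 160 139 133 136 136
136 136 137 155 173 185 191 193 198 203 202 201 201 202 202 200 199 200 198 193 190 184 181 155 137 134 136 133
```

The images show the ring's far arc at side column ~272 (predicted 271.2), with the shaft head inside the ring. There is no contact force beyond the pliers' own weight. Handing in.

```bash
python3 -c "
from h import *
print(robot.close_job()); s=robot.state(); print(s['time'],s['tcp_pos'],s['opening'],s['contact_force'])"
```

```text
the job is handed in; nothing more can be done
None
the job is handed in; nothing more can be done
```

The job is handed in at about 17.9 s of the 53 s allowed; the interface gives no verdict, so the result below rests on my own checks.

- **Disc:** I lifted it off the stand by its rim, set it over the shaft and released it. Pictures from two cameras showed it flat on the flange. The first grip sat too high on the fingertips and shifted the disc about 4 mm on its stand, so I opened, lowered and gripped it again before lifting.
- **Pliers:** I squeezed them to the stop, with the opening reading about 27.5 mm throughout. I held the spread ring over the shaft and lowered it to the groove without touching the shaft.

**Last checks before handing in:**

| Check | Reading |
|---|---|
| Ring eye (computed from the arm pose) | (0.5943, -0.0295, 0.0866) |
| Spindle axis (estimated) | (0.594, -0.028) |
| Groove height | 0.086 |
| Tool tilt | under 0.01 rad |
| Force on the tool | about 2–3 N, the pliers' own weight |

**What disagreed:**
- The cameras differed by 2–4 mm on absolute positions.
- The ring never came into the wrist camera's view, so I placed the ring eye from the pivot position and the outer cameras. The scene camera hinted it sat 1–2 mm lower than computed, so I raised it 1 mm at the end.
- I saw no sign of the tumbler, bowl, brush or can being touched, but I did not measure their positions again.

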